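# Hold a plate pile against the sprung stop for clamping

### The job

Lay the long loose two-hole plate squarely on its twin in the clamping fixture, edges flush, then slide the pile, flat on the bed and square to the sprung end stop, centred across it, and press it endwise with a steady push until the stop is about halfway in (about 10 N), never bottoming it out. Finish while still holding it pressed there, so that I can clamp it, and leave the other things on the bench where they are.

Things in the scene. Friction and masses are not known exactly. Their poses are not given: they have to be found in the camera images.
- fixture: clamping fixture, fixed to the bench: a flat grey bed 300 (x) x 120 (y) x 10 mm thick, its top faced with slippery black plastic (friction about 0.1), with an anchor block 100 mm wide and 55 mm high above the bench at its +x end. Origin: centre of the bed's underside, at bench height; +x points along the bed to the stop (the way to push), z up. The bed's upper face is at z = 10 mm
- stop_face (a point): centre of the front face of the sprung stop pad, which the pile is pressed against; the face is 90 mm wide, 40 mm high (from 13 to 53 mm above the bench) and upright; it moves with the pad. x is the pushing direction (into the stop), y across, same axes as the fixture. Unpressed it stands 60 mm from the fixture's origin along its x, at y = 0 and 33 mm above the bench
- stop (a joint): how far the stop pad is pushed in, m: 0 when free, 0.025 when bottomed out. Its spring pushes back with 0.8 N per mm (800 N/m), with no preload, so about 10 N at 0.0125
- lower_plate: aluminium plate 130 x 50 x 15 mm, about 0.25 kg, with two 12 mm holes 45 mm either side of its centre along its length. Origin: centre of its underside; x along its 130 mm length, y along its 50 mm width, z up when flat. It is the same either way round. It lies loose on the fixture's bed (its twin goes on top), a little askew, its near end 20 to 50 mm short of the stop
- upper_plate: aluminium plate 130 x 50 x 15 mm, about 0.25 kg, with two 12 mm holes 45 mm either side of its centre along its length. Origin: centre of its underside; x along its 130 mm length, y along its 50 mm width, z up when flat. It is the same either way round. It lies loose on the bench, to the right of the fixture, beside the shorter offcut; which of the two is nearer the robot varies
- offcut: a similar but shorter aluminium plate, 85 x 50 x 15 mm, with one hole in its middle; not part of the job. Origin: centre of its underside
- screwdriver: a screwdriver lying on the bench; not part of the job
- wrench: a steel wrench lying on the bench; not part of the job
- spray_can: a spray can, 60 mm across, 170 mm tall; not part of the job
- cup: an empty cup, 72 mm across, 85 mm tall; not part of the job
- bushing: a brass bushing, 44 mm across, 30 mm tall, standing on end; not part of the job
Not all that is in view belongs to the job. What is shaped like the upper_plate but purple is not meant.

How it is judged:
By the outcome, as a careful person would: the job done as asked, in the order asked, and still so for the second after the job is handed in, while the arm keeps its last pose, push and grip.
It also fails if it takes over 42 s, if anything falls off the work surface, if the arm or the gripper's body presses on something with over 40 N, if the wrist force passes 120 N, or if a joint passes its speed limit or range.

### The arm

A 6-joint arm with a two-finger parallel gripper is mounted at the origin on the work surface. World frame = base frame: x ahead of the robot, y to its left, z up, the work surface at z = 0. Lengths are in m, angles in rad, forces in N, time in s.
With the tool pointing down it reaches from about 0.35 to 0.725 m from the base axis. Payload 6 kg.
Tool frame: the origin (TCP) lies between the finger pads; the fingertips stand 8 mm ahead of it and the grasp point (between the pads) lies 11 mm behind it; y points along the fingers, z is the direction in which the jaws open and shut, and the axes are right-handed (so a half turn about y gives the same grasp; the last joint's range is limited). The gripper opens to 85 mm and grips with 20 to 120 N. Pads are 22 mm wide; open, the fingers measure 114 mm over their backs; the gripper's body (76 mm by 85 mm) begins 54 mm behind the grasp point. The pads swing forward as they close: fully open they stand 13 mm farther back than shut.
Start: joints at [1.493, 0.04, 0.085, 0, -1.615, -0.334], TCP at [0.24, 0.55, 0.239] pointing down, gripper open.
Joint ranges: [-2.56, 2.56], [-1.29, 2.01], [-1.08, 1.49], [-3.29, 1.98], [-2.81, -0.18], [-2.99, 2.99]. Speed limits (rad/s): [2.57, 2.57, 3.01, 3.14, 3.14, 3.14].

### API

Orientations are given as a 3x3 rotation matrix whose columns are the frame's x, y, z axes.
In Python, from station import bot gives the robot as it stands.
- The arm moves only by the tool servo_tool, never from a script. Its argument "commands" is one flat list of numbers, 7 for each row, row after row: the turn, a rotation vector about the tool's x, y, z normalised to -1 to 1, where 1 is 0.08 rad, then the shift along the tool's x, y, z normalised to -1 to 1, where 1 is 25 mm, then the finger opening in mm, from 0 to 85.4. A call has 1 to 5 rows; each row shifts and turns the commanded pose from where the row before left it, along the tool's axes as they then stand; what a row does not reach is not made up. A row lasts 1/12 s, in which the tool goes at most 41.7 mm and 7.16 degrees, less where a joint would pass 70% of its speed; a pose out of reach is approached as far as the arm can. A call with a number of a shift or a turn outside -1 to 1 is refused whole. A call with a gripper value outside its range is refused whole. The fingers move at their own pace and stop on an object; "newtons" is the grip in N (left out, the last holds). Time passes only in rows, so rows that do not move let the fingers close. It gives the time, the measured TCP pose, the force and the opening at its end, in the units of the state.
- bot.read_state(): the state, without advancing time (a new reading comes with each control period).
- bot.read_camera(name): name is "scene" or "top"; returns the picture (400x640x3 uint8, red, green, blue); there is no depth.
- bot.camera_info(name): a dict with "fx", "fy", "cx", "cy" (pixels), "R" (3x3) and "t" (3): a world point X has camera coordinates R X + t. Camera axes: x right, y down, z forward; pixel columns grow to the right and rows downward; lengths in m; the calibration is good to about 2 mm. A picture is of the moment at which its call begins. camera_info takes no time and is no camera call.
- bot.sign_off(): hands the job in, once; it reports no verdict.
The state is a dict: "time": time; "joints": joint angles; "joint_vel": joint speeds; "joint_efforts": joint torques, N m; "position": TCP position; "eef_rot": TCP orientation; "force": force on the tool from outside, world axes, zero at the start; "ft_torque": the same for the moment, N m; "grip_width": finger opening in m.
Only numpy, scipy, OpenCV 4.12 (cv2) and the standard library are available. Lean on these libraries where they do the work, as an engineer would, in place of code of your own. Each camera call takes 0.05 s, during which the arm holds its last target. There are 200 camera calls.

## Working session

There is one attempt and no reset: what is moved stays moved. The work goes in short steps, Python scripts to look and compute and a tool call to move; the robot and the scene stay as the last step left them, time stands still between calls to the robot, and variables do not carry over. Pictures are saved under pics/ and viewed, about 8 in all and at most 12, crops included, and the job is handed in when it is done.

Besides the shell and the picture viewer there is one more tool, called after "Emit:" by a JSON object that holds its "method" and its "body", one argument or row to a line. servo_tool: Moves the arm, as the interface text tells. Its arguments: {"type":"object","properties":{"commands":{"type":"array"},"newtons":{"type":"number"}},"required":["commands"]}

```bash
mkdir -p pics; ls
python3 - <<'E'
from station import bot
import cv2, numpy as np
s=bot.read_state()
print(s['time'],s['position'],np.round(s['eef_rot'],3),s['grip_width'],s['force'])
for n in('top','scene'):
    im=bot.read_camera(n); cv2.imwrite(f'pics/{n}0.png',im[...,::-1]); i=bot.camera_info(n)
    print(n,i)
E
```

```text
pics
0.0 [0.23992682 0.54959509 0.23828193] [[-0.916 -0.001 -0.4  ]
 [ 0.4   -0.002 -0.916]
 [-0.    -1.     0.002]] 0.0850181283154635 [-0.12159206 -0.24557358  0.63619576]
top {'fx': 506.4015890493689, 'fy': 506.4015890493689, 'cx': 313.4717035160198, 'cy': 203.87274219351093, 'R': array([[-0.00266307, -0.99996655,  0.00773354],
       [-0.99679788,  0.00203642, -0.07993649],
       [ 0.07991807, -0.00792166, -0.99676996]]), 't': array([-0.02238689,  0.55266292,  1.46517074])}
scene {'fx': 427.0448735018418, 'fy': 427.0448735018418, 'cx': 326.700140341862, 'cy': 198.4685882157925, 'R': array([[ 0.65165127,  0.75851696, -0.00162719],
       [ 0.63773754, -0.54904707, -0.54022046],
       [-0.41065978,  0.35099763, -0.84152196]]), 't': array([-0.36531139, -0.33508922,  1.40149568])}
```

View pics/top0.png

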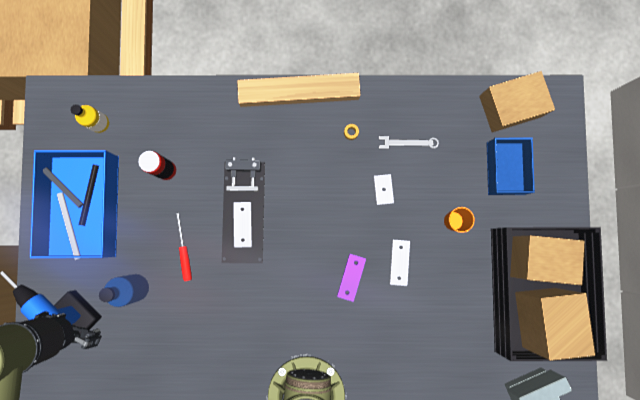

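View pics/scene0.png

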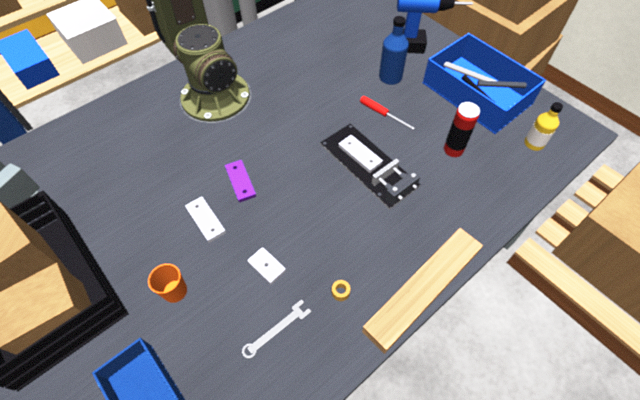

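Candidates for the upper plate in the top view:
- (400,262): white, long, two holes. This is my choice.
- (384,189): white, short, one hole. This is the offcut.
- (351,277): purple, not meant.
- (242,224): the twin, already in the fixture.

I'll check the choice in a close crop and measure.

```bash
cat > h.py <<'E'
import numpy as np, cv2
from station import bot
def ray(n,px,z):
    i=bot.camera_info(n); px=np.atleast_2d(px).astype(float)
    d=np.c_[(px[:,0]-i['cx'])/i['fx'],(px[:,1]-i['cy'])/i['fy'],np.ones(len(px))]@i['R']
    c=-i['R'].T@i['t']; return c+d*((z-c[2])/d[:,2])[:,None]
def proj(n,X):
    i=bot.camera_info(n); c=np.atleast_2d(X)@i['R'].T+i['t']
    return np.c_[i['fx']*c[:,0]/c[:,2]+i['cx'],i['fy']*c[:,1]/c[:,2]+i['cy']]
def white(im,c,r,k=6):
    """crop, upscale, threshold half way; contour of the white blob at c, full-picture pixels"""
    x,y=c[0]-r,c[1]-r; g=im[y:y+2*r,x:x+2*r].min(2).astype(np.float32)
    b=cv2.resize(g,None,fx=k,fy=k,interpolation=cv2.INTER_CUBIC)
    m=(b>(np.percentile(g,20)+np.percentile(g[r-8:r+8,r-4:r+4],80))/2).astype(np.uint8)
    cs,_=cv2.findContours(m,cv2.RETR_EXTERNAL,cv2.CHAIN_APPROX_NONE)
    q=[a for a in cs if cv2.pointPolygonTest(a,(r*k,r*k),False)>=0]
    cn=max(q or cs,key=cv2.contourArea)[:,0]
    return (cn+.5)/k-.5+[x,y]
def rect(n,im,c,r,z):
    w=ray(n,white(im,c,r),z)[:,:2]
    (cx,cy),(a,b),t=cv2.minAreaRect((w*1000).astype(np.float32))
    if a<b:a,b,t=b,a,t+90
    return np.array([cx,cy,a,b,(t+90)%180-90]).round(1)
E
python3 - <<'E'
from h import *
t=cv2.imread('pics/top0.png'); s=cv2.imread('pics/scene0.png')
for nm,c,z in(('up',(400,254),.015),('low',(243,224),.025)):
    print(nm,rect('top',t,c,36 if nm=='up' else 30,z))
    P=ray('top',c,z); q=proj('scene',P)[0].round().astype(int); print(q, rect('scene',s,tuple(q),34,z))
a=cv2.resize(t[145:275,205:285],None,fx=4,fy=4,interpolation=cv2.INTER_CUBIC)
b=cv2.resize(t[165:295,330:425],None,fx=4,fy=4,interpolation=cv2.INTER_CUBIC)
cv2.imwrite('pics/c0.png',np.hstack([np.clip(a*1.6,0,255).astype(np.uint8),b]))
E
```

```text
up [ 381.2 -275.7  132.7   51.9   -4.4]
[209 224] [ 380.3 -274.7  135.6   53.9   -4.5]
low [493.4 184.9 132.6  51.8   1.4]
[359 152] [492.8 185.  137.   57.6   1.2]
```

View pics/c0.png

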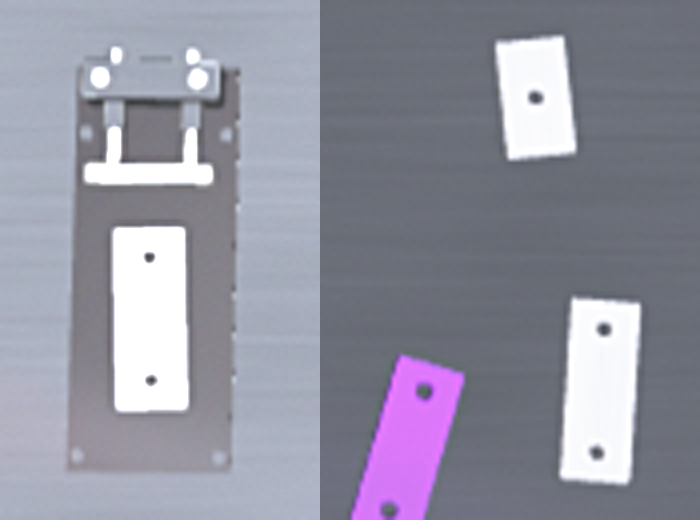

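The crop confirms it: the white two-hole plate is at top (400,262), with the one-hole offcut at (384,189) and the purple plate separate. Next I'll measure the fixture and stop pad.

Run:
```python
from h import *
t=cv2.imread('pics/top0.png').astype(np.float32)
x0,y0=205,145; c=t[y0:275,x0:285]; k=6
B=cv2.resize(c,None,fx=k,fy=k,interpolation=cv2.INTER_CUBIC)
g=B.mean(2); print('bench',c[100,5],'bed',c[100,20],c[60,20], c[40,50])
# bed edges: per row, leftmost/rightmost crossing between bench and bed brightness
def edge(cols_from,dirn,rows,thr):
    out=[]
    for r in rows:
        line=g[r]
        j=cols_from
        while line[j]<thr: j+=dirn
        f=(thr-line[j-dirn])/(line[j]-line[j-dirn]); out.append((j-dirn+f*dirn,r))
    return np.array(out)
rows=range(int(50*k),int(112*k),3)
thr=(c[100,5].mean()+c[100,20].mean())/2
for nm,st,d in(('L',int(23*k),-1),('R',int(51*k),1)):
    e=edge(st,d,rows,thr); P=ray('top',(e+.5)/k-.5+[x0,y0],.010)
    m=np.median(P[:,1]); P=P[abs(P[:,1]-m)<.006]
    a,b=np.polyfit(P[:,0],P[:,1],1); print(nm,'y at x=.5',a*.5+b,'yaw deg',np.degrees(np.arctan(a)),len(P),np.std(P[:,1]-a*P[:,0]-b))
# pad: bright bar
m=(g[38*k:50*k]>150).astype(np.uint8); m=cv2.morphologyEx(m,cv2.MORPH_OPEN,np.ones((9,60),np.uint8))
cn=max(cv2.findContours(m,0,1)[0],key=cv2.contourArea)[:,0]+[0,38*k]
w=ray('top',(cn+.5)/k-.5+[x0,y0],.053)[:,:2]*1000
print('pad',cv2.minAreaRect(w.astype(np.float32)),w.min(0),w.max(0))
# near end edge of bed
for u in range(20,56,4):
    r=int(105*k); col=g[:,u*k]
    while col[r]<thr and r<len(col)-1:r+=1
    print(np.round(ray('top',[[u+x0,(r+.5)/k-.5+y0]],.01)[0]*1000,1)[:2],end=' ')
# bolts
for q in((86,133),(226,134),(76,456),(220,457)):
    print('bolt',np.round(ray('top',[[q[0]/4+x0-.4,q[1]/4+y0-.4]],.01)[0]*1000,1)[:2])
```

```text
bench [122. 111. 112.] bed [93. 87. 90.] [81. 77. 79.] [77. 72. 74.]
L y at x=.5 0.2458818955815763 yaw deg -0.5912795083005684 124 0.0002669741060358153
R y at x=.5 0.1243057208682146 yaw deg -1.0535753104011738 124 0.0008497528024394897
pad ((596.9120483398438, 182.76873779296875), (90.70403289794922, 13.038599967956543), 89.8951187133789) [590.31230452 137.42518118] [603.44377621 228.11581175]
[398.1 236.1] [382.  224.2] [381.  212.5] [381.4 200.8] [381.4 189.1] [381.8 177.4] [380.8 165.7] [381.3 153.9] [381.3 142.2] bolt [631.6 235.5]
bolt [630.7 131.6]
bolt [393.2 240.1]
bolt [392.1 134.7]
```

```bash
cat >> h.py <<'E'
def yaw(R): return np.arctan2(-R[1,0],-R[0,0])
def plan(wps,step=.023,start=None):
    """wps: (x,y,z,yaw_deg,open_mm). Prints rows in tool units, 5 per call."""
    s=bot.read_state(); p=np.array(s['position']); a=yaw(np.array(s['eef_rot'])) 
    if start is not None: p,a=np.array(start[:3]),np.radians(start[3])
    rows=[]
    for x,y,z,th,op in wps:
        q=np.array([x,y,z]); b=np.radians(th)
        n=max(1,int(np.ceil(max(np.linalg.norm(q-p)/step,abs(b-a)/.07))))
        for _ in range(n):
            m=a+(b-a)/n*0 ; d=(q-p)/n; A=a+(b-a)/n*(_+1)
            sh=[-np.cos(A)*d[0]-np.sin(A)*d[1], -d[2], np.sin(A)*d[0]-np.cos(A)*d[1]]
            rows.append([0,-(b-a)/n/.08,0]+[v/.025 for v in sh]+[op])
        p,a=q,b
    for i in range(0,len(rows),5):
        print('['+',  '.join(','.join(f'{v:.2f}'.rstrip('0').rstrip('.').replace('-0','-0') if abs(v)>=.005 else '0' for v in r) for r in rows[i:i+5])+']')
def st():
    s=bot.read_state(); print('t',round(s['time'],2),'p',np.round(np.array(s['position'])*1000,1),'yaw',round(np.degrees(yaw(np.array(s['eef_rot']))),2),'F',np.round(s['force'],1),'w',round(s['grip_width']*1000,1),'q',np.round(s['joints'],2))
E
python3 - <<'E'
from h import *
b=ray('scene',[[392,81]],0)[0]; print('bottle',b,[ (h,proj('scene',b+[0,0,h])[0].round(),proj('top',b+[0,0,h])[0].round()) for h in(0,.15,.2,.24)])
plan([(.38,.28,.26,-15,85),(.44,0,.22,-8,85),(.381,-.2755,.10,-4.4,85)])
E
```

```text
bottle [ 3.27095102e-01  4.90779606e-01 -1.11022302e-16] [(0, array([392.,  81.]), array([138., 281.])), (0.15, array([398.,  43.]), array([119., 285.])), (0.2, array([401.,  29.]), array([112., 287.])), (0.24, array([403.,  17.]), array([106., 288.]))]
[0,-0.13,0,-0.67,-0.06,0.55,85,  0,-0.13,0,-0.66,-0.06,0.56,85,  0,-0.13,0,-0.66,-0.06,0.57,85,  0,-0.13,0,-0.65,-0.06,0.57,85,  0,-0.13,0,-0.64,-0.06,0.58,85]
[0,-0.13,0,-0.64,-0.06,0.59,85,  0,-0.13,0,-0.63,-0.06,0.59,85,  0,-0.13,0,-0.63,-0.06,0.6,85,  0,-0.13,0,-0.62,-0.06,0.61,85,  0,-0.13,0,-0.61,-0.06,0.61,85]
[0,-0.13,0,-0.61,-0.06,0.62,85,  0,-0.13,0,-0.6,-0.06,0.63,85,  0,-0.13,0,-0.59,-0.06,0.63,85,  0,-0.13,0,-0.59,-0.06,0.64,85,  0,-0.12,0,-0.39,0.12,0.79,85]
[0,-0.12,0,-0.39,0.12,0.79,85,  0,-0.12,0,-0.38,0.12,0.8,85,  0,-0.12,0,-0.37,0.12,0.8,85,  0,-0.12,0,-0.36,0.12,0.8,85,  0,-0.12,0,-0.36,0.12,0.81,85]
[0,-0.12,0,-0.35,0.12,0.81,85,  0,-0.12,0,-0.34,0.12,0.81,85,  0,-0.12,0,-0.33,0.12,0.82,85,  0,-0.12,0,-0.33,0.12,0.82,85,  0,-0.12,0,-0.32,0.12,0.82,85]
[0,-0.12,0,-0.31,0.12,0.82,85,  0,-0.12,0,-0.3,0.12,0.83,85,  0,-0.06,0,0.06,0.34,0.8,85,  0,-0.06,0,0.06,0.34,0.8,85,  0,-0.06,0,0.07,0.34,0.8,85]
[0,-0.06,0,0.07,0.34,0.8,85,  0,-0.06,0,0.08,0.34,0.8,85,  0,-0.06,0,0.08,0.34,0.8,85,  0,-0.06,0,0.08,0.34,0.8,85,  0,-0.06,0,0.09,0.34,0.8,85]
[0,-0.06,0,0.09,0.34,0.8,85,  0,-0.06,0,0.09,0.34,0.8,85,  0,-0.06,0,0.1,0.34,0.8,85,  0,-0.06,0,0.1,0.34,0.8,85,  0,-0.06,0,0.1,0.34,0.8,85]
[0,-0.06,0,0.11,0.34,0.8,85]
```

Emit:
{"method": "servo_tool", "body": {
  "commands": [0, 0, 0, 0, -1, 0, 85, 0, 0, 0, 0, -1, 0, 85, 0, 0, 0, 0, -1, 0, 85, 0, 0, 0, 0, -1, 0, 85, 0, -0.13, 0, -0.67, 0, 0.55, 85]
}}

```text
time: 0.52
position: [0.2496, 0.5326, 0.3431]
eef_rot: [[-0.921, 0.002, -0.389], [0.389, 0.005, -0.921], [0.0, -1.0, -0.005]]
force: [2.2, 0.3, 0.5]
grip_width: 0.085
```

Emit:
{"method": "servo_tool", "body": {
  "commands": [0, -0.13, 0, -0.66, 0, 0.56, 85, 0, -0.13, 0, -0.66, 0, 0.57, 85, 0, -0.13, 0, -0.65, 0, 0.57, 85, 0, -0.13, 0, -0.64, 0, 0.58, 85, 0, -0.13, 0, -0.64, 0, 0.59, 85]
}}

```text
time: 0.93
position: [0.299, 0.4327, 0.3388]
eef_rot: [[-0.94, -0.0, -0.342], [0.342, -0.001, -0.94], [0.0, -1.0, 0.001]]
force: [0.7, 0.4, 0.9]
grip_width: 0.0845
```

Emit:
{"method": "servo_tool", "body": {
  "commands": [0, -0.13, 0, -0.63, 0, 0.59, 85, 0, -0.13, 0, -0.63, 0, 0.6, 85, 0, -0.13, 0, -0.62, 0, 0.61, 85, 0, -0.13, 0, -0.61, 0, 0.61, 85, 0, -0.13, 0, -0.61, 0, 0.62, 85]
}}

```text
time: 1.35
position: [0.3479, 0.336, 0.3389]
eef_rot: [[-0.956, -0.0, -0.292], [0.292, -0.0, -0.956], [0.0, -1.0, 0.001]]
force: [0.0, 0.3, 0.4]
grip_width: 0.0853
```

Emit:
{"method": "servo_tool", "body": {
  "commands": [0, -0.13, 0, -0.6, 0, 0.63, 85, 0, -0.13, 0, -0.59, 0, 0.63, 85, 0, -0.13, 0, -0.59, 0, 0.64, 85, 0, -0.12, 0, -0.39, 0.35, 0.79, 85, 0, -0.12, 0, -0.39, 0.35, 0.79, 85]
}}

```text
time: 1.77
position: [0.3858, 0.2347, 0.3214]
eef_rot: [[-0.97, -0.0, -0.244], [0.244, 0.0, -0.97], [0.0, -1.0, 0.0]]
force: [-0.0, 0.2, 0.3]
grip_width: 0.0852
```

Emit:
{"method": "servo_tool", "body": {
  "commands": [0, -0.12, 0, -0.38, 0.35, 0.8, 85, 0, -0.12, 0, -0.37, 0.35, 0.8, 85, 0, -0.12, 0, -0.36, 0.35, 0.8, 85, 0, -0.12, 0, -0.36, 0.35, 0.81, 85, 0, -0.12, 0, -0.35, 0.35, 0.81, 85]
}}

```text
time: 2.18
position: [0.4071, 0.1264, 0.2774]
eef_rot: [[-0.98, -0.0, -0.197], [0.197, -0.0, -0.98], [0.0, -1.0, 0.0]]
force: [-0.4, -0.2, 1.1]
grip_width: 0.0848
```

Emit:
{"method": "servo_tool", "body": {
  "commands": [0, -0.12, 0, -0.34, 0.35, 0.81, 85, 0, -0.12, 0, -0.33, 0.35, 0.82, 85, 0, -0.12, 0, -0.33, 0.35, 0.82, 85, 0, -0.12, 0, -0.32, 0.35, 0.82, 85, 0, -0.12, 0, -0.31, 0.35, 0.82, 85]
}}

```text
time: 2.6
position: [0.4288, 0.0185, 0.2336]
eef_rot: [[-0.989, -0.0, -0.15], [0.15, 0.0, -0.989], [0.0, -1.0, -0.0]]
force: [0.5, 0.7, 0.7]
grip_width: 0.085
```

Emit:
{"method": "servo_tool", "body": {
  "commands": [0, -0.12, 0, -0.3, 0.35, 0.83, 85, 0, -0.06, 0, 0.06, 0.36, 0.8, 85, 0, -0.06, 0, 0.06, 0.36, 0.8, 85, 0, -0.06, 0, 0.07, 0.36, 0.8, 85, 0, -0.06, 0, 0.07, 0.36, 0.8, 85]
}}

```text
time: 3.02
position: [0.4156, -0.0814, 0.1888]
eef_rot: [[-0.993, -0.001, -0.122], [0.122, 0.0, -0.993], [0.001, -1.0, 0.0]]
force: [0.1, 0.2, 0.2]
grip_width: 0.0846
```

Emit:
{"method": "servo_tool", "body": {
  "commands": [0, -0.06, 0, 0.08, 0.36, 0.8, 85, 0, -0.06, 0, 0.08, 0.36, 0.8, 85, 0, -0.06, 0, 0.08, 0.36, 0.8, 85, 0, -0.06, 0, 0.09, 0.36, 0.8, 85, 0, -0.06, 0, 0.09, 0.36, 0.8, 85]
}}

```text
time: 3.43
position: [0.3939, -0.1796, 0.1439]
eef_rot: [[-0.995, -0.0, -0.098], [0.098, 0.0, -0.995], [0.0, -1.0, -0.0]]
force: [-0.8, 0.2, -0.1]
grip_width: 0.0854
```

Emit:
{"method": "servo_tool", "body": {
  "commands": [0, -0.06, 0, 0.09, 0.36, 0.8, 85, 0, -0.06, 0, 0.1, 0.36, 0.8, 85, 0, -0.06, 0, 0.1, 0.36, 0.8, 85, 0, -0.06, 0, 0.1, 0.36, 0.8, 85, 0, -0.06, 0, 0.11, 0.36, 0.8, 85]
}}

```text
time: 3.85
position: [0.3726, -0.278, 0.0989]
eef_rot: [[-0.997, -0.0, -0.074], [0.074, 0.0, -0.997], [0.0, -1.0, -0.0]]
force: [-0.4, 0.1, 0.1]
grip_width: 0.085
```

Emit:
{"method": "servo_tool", "body": {
  "commands": [0, 0, 0, 0, 0, 0, 85, 0, 0, 0, 0, 0, 0, 85]
}}

```text
time: 4.02
position: [0.3722, -0.2777, 0.0986]
eef_rot: [[-0.997, -0.002, -0.076], [0.076, 0.001, -0.997], [0.002, -1.0, -0.0]]
force: [0.5, 0.3, 0.7]
grip_width: 0.0848
```

Emit:
{"method": "servo_tool", "body": {
  "commands": [0, 0, 0, -0.34, 0.5, -0.11, 85, 0, 0, 0, 0, 0.8, 0, 85, 0, 0, 0, 0, 0.8, 0, 85, 0, 0, 0, 0, 0.8, 0, 85, 0, 0, 0, 0, 0.4, 0, 85]
}}

```text
time: 4.43
position: [0.3811, -0.2739, 0.015]
eef_rot: [[-0.997, -0.002, -0.073], [0.073, 0.001, -0.997], [0.002, -1.0, -0.001]]
force: [-1.0, -0.4, 0.7]
grip_width: 0.0851
```

Emit:
{"method": "servo_tool", "body": {
  "commands": [0, 0, 0, 0, 0.24, 0, 85, 0, 0, 0, 0, 0, 0, 40, 0, 0, 0, 0, 0, 0, 40, 0, 0, 0, 0, 0, 0, 40, 0, 0, 0, 0, 0, 0, 40],
  "newtons": 40
}}

```text
time: 4.85
position: [0.3829, -0.2756, 0.0129]
eef_rot: [[-0.997, 0.003, -0.074], [0.074, -0.001, -0.997], [-0.003, -1.0, 0.001]]
force: [-0.5, 0.3, 5.2]
grip_width: 0.0482
```

Emit:
{"method": "servo_tool", "body": {
  "commands": [0, 0, 0, 0, 0, 0, 40, 0, 0, 0, 0, 0, 0, 40, 0, 0, 0, 0, 0, 0, 40, 0, 0, 0, 0, 0, 0, 40]
}}

```text
time: 5.18
position: [0.3829, -0.2756, 0.0129]
eef_rot: [[-0.997, 0.003, -0.074], [0.074, -0.001, -0.997], [-0.003, -1.0, 0.001]]
force: [-0.5, 0.3, 5.0]
grip_width: 0.049
```

Emit:
{"method": "servo_tool", "body": {
  "commands": [0, 0, 0, 0, -0.4, 0, 40, 0, 0, 0, 0, -0.8, 0, 40, 0, 0, 0, 0, -1, 0, 40, 0, 0, 0, 0, -1, 0, 40, 0, 0, 0, 0, -0.8, 0, 40]
}}

```text
time: 5.6
position: [0.3817, -0.2751, 0.1131]
eef_rot: [[-0.997, 0.001, -0.074], [0.074, -0.0, -0.997], [-0.001, -1.0, 0.0]]
force: [0.6, -0.2, -2.1]
grip_width: 0.0486
```

Emit:
{"method": "servo_tool", "body": {
  "commands": [0, 0, 0, 0, 0, 0, 40, 0, 0, 0, 0, 0, 0, 40]
}}

```text
time: 5.77
position: [0.3822, -0.2749, 0.1119]
eef_rot: [[-0.997, 0.002, -0.074], [0.074, 0.0, -0.997], [-0.002, -1.0, -0.0]]
force: [0.3, 0.4, -3.2]
grip_width: 0.0484
```

Run:
```python
from h import *
st(); plan([(.495,.1849,.10,1.35,40)])
for n in('top','scene'):
    im=bot.read_camera(n)[...,::-1]; cv2.imwrite(f'pics/{n}1.png',im)
s=np.array(bot.read_state()['position'])
a,b=[proj(n,s)[0].astype(int) for n in('top','scene')]; print(a,b)
f=lambda n,c:cv2.resize(cv2.imread(f'pics/{n}1.png')[max(0,c[1]-40):c[1]+40,max(0,c[0]-40):c[0]+40],(400,400),interpolation=cv2.INTER_CUBIC)
cv2.imwrite('pics/c1.png',np.hstack([f('top',a),f('scene',b)]))
```

```text
t 5.77 p [ 382.2 -274.9  111.9] yaw -4.26 F [ 0.3  0.4 -3.2] w 48.4 q [-0.19 -0.3  -0.45 -0.   -1.41  1.69]
[0,-0.06,0,-0.15,0.02,-0.89,40,  0,-0.06,0,-0.16,0.02,-0.89,40,  0,-0.06,0,-0.16,0.02,-0.89,40,  0,-0.06,0,-0.17,0.02,-0.89,40,  0,-0.06,0,-0.17,0.02,-0.89,40]
[0,-0.06,0,-0.17,0.02,-0.88,40,  0,-0.06,0,-0.18,0.02,-0.88,40,  0,-0.06,0,-0.18,0.02,-0.88,40,  0,-0.06,0,-0.19,0.02,-0.88,40,  0,-0.06,0,-0.19,0.02,-0.88,40]
[0,-0.06,0,-0.19,0.02,-0.88,40,  0,-0.06,0,-0.2,0.02,-0.88,40,  0,-0.06,0,-0.2,0.02,-0.88,40,  0,-0.06,0,-0.21,0.02,-0.88,40,  0,-0.06,0,-0.21,0.02,-0.88,40]
[0,-0.06,0,-0.22,0.02,-0.88,40,  0,-0.06,0,-0.22,0.02,-0.87,40,  0,-0.06,0,-0.22,0.02,-0.87,40,  0,-0.06,0,-0.23,0.02,-0.87,40,  0,-0.06,0,-0.23,0.02,-0.87,40]
[0,-0.06,0,-0.24,0.02,-0.87,40]
[405 263] [195 198]
```

View pics/c1.png

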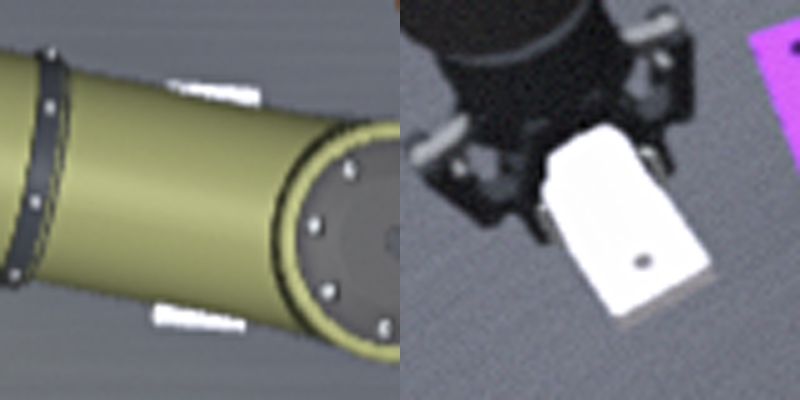

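Emit:
{"method": "servo_tool", "body": {
  "commands": [0, -0.06, 0, -0.15, 0.02, -0.89, 40, 0, -0.06, 0, -0.16, 0.02, -0.89, 40, 0, -0.06, 0, -0.16, 0.02, -0.89, 40, 0, -0.06, 0, -0.17, 0.02, -0.89, 40, 0, -0.06, 0, -0.17, 0.02, -0.89, 40]
}}

```text
time: 6.28
position: [0.4084, -0.1643, 0.1068]
eef_rot: [[-0.999, -0.003, -0.05], [0.05, 0.0, -0.999], [0.003, -1.0, -0.0]]
force: [0.4, -0.1, -2.5]
grip_width: 0.0488
```

Emit:
{"method": "servo_tool", "body": {
  "commands": [0, -0.06, 0, -0.17, 0.02, -0.88, 40, 0, -0.06, 0, -0.18, 0.02, -0.88, 40, 0, -0.06, 0, -0.18, 0.02, -0.88, 40, 0, -0.06, 0, -0.19, 0.02, -0.88, 40, 0, -0.06, 0, -0.19, 0.02, -0.88, 40]
}}

```text
time: 6.7
position: [0.4356, -0.0553, 0.1044]
eef_rot: [[-1.0, -0.003, -0.026], [0.026, -0.0, -1.0], [0.003, -1.0, 0.0]]
force: [0.2, -0.7, -2.7]
grip_width: 0.0487
```

Emit:
{"method": "servo_tool", "body": {
  "commands": [0, -0.06, 0, -0.19, 0.02, -0.88, 40, 0, -0.06, 0, -0.2, 0.02, -0.88, 40, 0, -0.06, 0, -0.2, 0.02, -0.88, 40, 0, -0.06, 0, -0.21, 0.02, -0.88, 40, 0, -0.06, 0, -0.21, 0.02, -0.88, 40]
}}

```text
time: 7.12
position: [0.4627, 0.0541, 0.1017]
eef_rot: [[-1.0, -0.003, -0.002], [0.002, -0.001, -1.0], [0.003, -1.0, 0.001]]
force: [1.1, 0.0, -2.4]
grip_width: 0.0486
```

Emit:
{"method": "servo_tool", "body": {
  "commands": [0, -0.06, 0, -0.22, 0.02, -0.88, 40, 0, -0.06, 0, -0.22, 0.02, -0.87, 40, 0, -0.06, 0, -0.22, 0.02, -0.87, 40, 0, -0.06, 0, -0.23, 0.02, -0.87, 40, 0, -0.06, 0, -0.23, 0.02, -0.87, 40]
}}

```text
time: 7.53
position: [0.4899, 0.163, 0.099]
eef_rot: [[-1.0, -0.003, 0.022], [-0.022, -0.002, -1.0], [0.003, -1.0, 0.002]]
force: [-0.5, -0.7, -1.8]
grip_width: 0.0484
```

Emit:
{"method": "servo_tool", "body": {
  "commands": [0, -0.06, 0, -0.24, 0.02, -0.87, 40, 0, 0, 0, 0, 0, 0, 40, 0, 0, 0, 0, 0, 0, 40, 0, 0, 0, 0, 0, 0, 40]
}}

```text
time: 7.87
position: [0.4955, 0.1837, 0.0991]
eef_rot: [[-1.0, -0.002, 0.027], [-0.027, -0.002, -1.0], [0.002, -1.0, 0.002]]
force: [-0.9, -0.7, -2.4]
grip_width: 0.0488
```

Run:
```python
from h import *
st(); plan([(.4948,.1852,.045,1.35,40),(.4948,.1852,.0395,1.35,40)])
```

```text
t 7.87 p [495.5 183.7  99.1] yaw 1.52 F [-0.9 -0.7 -2.4] w 48.8 q [ 0.74 -0.12 -0.33 -0.   -1.37  0.86]
[0,0.01,0,0.01,0.72,-0.02,40,  0,0.01,0,0.01,0.72,-0.02,40,  0,0.01,0,0.01,0.72,-0.02,40,  0,0,0,0,0.22,0,40]
```

Emit:
{"method": "servo_tool", "body": {
  "commands": [0, 0.03, 0, 0.02, 0.6, -0.06, 40, 0, 0, 0, 0, 0.6, 0, 40, 0, 0, 0, 0, 0.6, 0, 40, 0, 0, 0, 0, 0.4, 0, 40, 0, 0, 0, 0, 0.1, 0, 40]
}}

```text
time: 8.28
position: [0.4944, 0.1843, 0.0406]
eef_rot: [[-1.0, -0.003, 0.023], [-0.023, -0.002, -1.0], [0.003, -1.0, 0.002]]
force: [-0.2, -1.0, -2.2]
grip_width: 0.0488
```

Emit:
{"method": "servo_tool", "body": {
  "commands": [0, 0, 0, 0, 0.05, 0, 40, 0, 0, 0, 0, 0, 0, 40, 0, 0, 0, 0, 0, 0, 40]
}}

```text
time: 8.53
position: [0.4962, 0.1859, 0.0428]
eef_rot: [[-1.0, 0.001, 0.024], [-0.024, 0.001, -1.0], [-0.001, -1.0, -0.001]]
force: [-0.2, 0.2, -2.3]
grip_width: 0.0487
```

Run:
```python
from h import *
st()
```

```text
t 8.53 p [496.2 185.9  42.8] yaw 1.38 F [-0.2  0.2 -2.3] w 48.7 q [ 0.74 -0.08 -0.4   0.   -1.25  0.86]
```

Emit:
{"method": "servo_tool", "body": {
  "commands": [0, 0, 0, 0, 0.06, 0, 40, 0, 0, 0, 0, 0, 0, 40]
}}

```text
time: 8.7
position: [0.4959, 0.1859, 0.0407]
eef_rot: [[-1.0, 0.001, 0.024], [-0.024, 0.0, -1.0], [-0.001, -1.0, -0.0]]
force: [0.2, -0.7, -3.0]
grip_width: 0.0486
```

Emit:
{"method": "servo_tool", "body": {
  "commands": [0, 0, 0, 0, 0.06, 0, 40, 0, 0, 0, 0, 0, 0, 40]
}}

```text
time: 8.87
position: [0.4956, 0.1858, 0.0387]
eef_rot: [[-1.0, -0.0, 0.024], [-0.024, -0.0, -1.0], [0.0, -1.0, 0.0]]
force: [-1.0, -0.5, -3.2]
grip_width: 0.0484
```

Emit:
{"method": "servo_tool", "body": {
  "commands": [0, 0, 0, 0, 0.05, 0, 40, 0, 0, 0, 0, 0, 0, 40]
}}

```text
time: 9.03
position: [0.4959, 0.1858, 0.0379]
eef_rot: [[-1.0, 0.001, 0.024], [-0.024, -0.0, -1.0], [-0.001, -1.0, 0.0]]
force: [-0.5, -0.6, 0.4]
grip_width: 0.0486
```

Emit:
{"method": "servo_tool", "body": {
  "commands": [0, 0, 0, 0, 0.05, 0, 40, 0, 0, 0, 0, 0, 0, 40, 0, 0, 0, 0, 0, 0, 40]
}}

```text
time: 9.28
position: [0.4964, 0.1859, 0.0379]
eef_rot: [[-1.0, 0.002, 0.025], [-0.025, 0.0, -1.0], [-0.002, -1.0, -0.0]]
force: [-2.2, -0.7, 4.7]
grip_width: 0.0488
```

Run:
```python
from h import *
st()
for n in('top','scene'): cv2.imwrite(f'pics/{n}2.png',bot.read_camera(n)[...,::-1])
f=lambda n,c:cv2.resize(cv2.imread(f'pics/{n}2.png')[c[1]-32:c[1]+32,c[0]-40:c[0]+40],(400,320),interpolation=cv2.INTER_CUBIC)
cv2.imwrite('pics/c2.png',np.hstack([f('top',(242,220)),f('scene',(360,150))]))
```

```text
t 9.28 p [496.4 185.9  37.9] yaw 1.41 F [-2.2 -0.7  4.7] w 48.8 q [ 0.74 -0.08 -0.4   0.   -1.24  0.86]
```

View pics/c2.png

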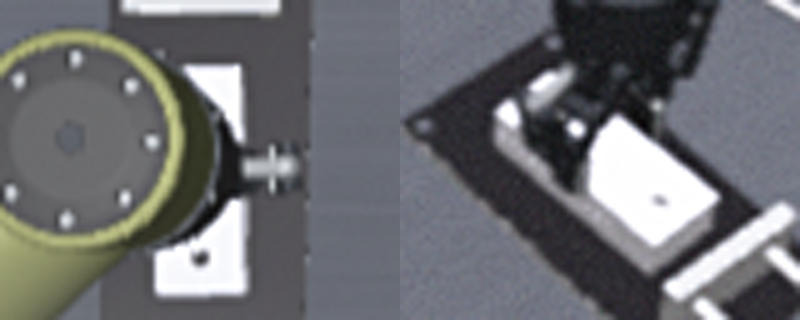

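Emit:
{"method": "servo_tool", "body": {
  "commands": [0, 0, 0, 0, -0.06, 0, 64, 0, 0, 0, 0, 0, 0, 64, 0, 0, 0, 0, 0, 0, 64, 0, 0, 0, 0, 0, 0, 64],
  "newtons": 60
}}

```text
time: 9.72
position: [0.4957, 0.1858, 0.0378]
eef_rot: [[-1.0, 0.0, 0.024], [-0.024, -0.0, -1.0], [-0.0, -1.0, 0.0]]
force: [0.4, 0.2, 0.1]
grip_width: 0.0639
```

Emit:
{"method": "servo_tool", "body": {
  "commands": [0, 0, 0, 0, 0.2, 0, 64, 0, 0, 0, 0, 0.2, 0, 64, 0, 0, 0, 0, 0, 0, 64]
}}

```text
time: 9.97
position: [0.4949, 0.1853, 0.0261]
eef_rot: [[-1.0, -0.002, 0.024], [-0.024, -0.001, -1.0], [0.002, -1.0, 0.001]]
force: [-0.1, -0.6, -0.8]
grip_width: 0.0641
```

Run:
```python
from h import *
st()
```

```text
t 9.97 p [494.9 185.3  26.1] yaw 1.37 F [-0.1 -0.6 -0.8] w 64.1 q [ 0.74 -0.07 -0.42 -0.   -1.23  0.86]
```

Emit:
{"method": "servo_tool", "body": {
  "commands": [0, 0, 0, 0, 0, 0, 40, 0, 0, 0, 0, 0, 0, 40, 0, 0, 0, 0, 0, 0, 40, 0, 0, 0, 0, 0, 0, 40, 0, 0, 0, 0, 0, 0, 40],
  "newtons": 60
}}

```text
time: 10.38
position: [0.4956, 0.1858, 0.0276]
eef_rot: [[-1.0, -0.0, 0.024], [-0.024, -0.0, -1.0], [0.0, -1.0, 0.0]]
force: [0.7, 1.0, -1.6]
grip_width: 0.0489
```

Emit:
{"method": "servo_tool", "body": {
  "commands": [0, 0.1, 0, -0.2, 0, 0, 40, 0, 0.1, 0, -0.2, 0, 0, 40, 0, 0.1, 0, -0.2, 0, 0.02, 40, 0, 0.1, 0, -0.2, 0, 0.02, 40, 0, 0.1, 0, -0.15, 0, 0, 40]
}}

```text
time: 10.8
position: [0.52, 0.1848, 0.0276]
eef_rot: [[-1.0, -0.0, -0.017], [0.017, -0.0, -1.0], [0.0, -1.0, 0.0]]
force: [-1.5, -1.2, -0.3]
grip_width: 0.0485
```

Emit:
{"method": "servo_tool", "body": {
  "commands": [0, 0, 0, 0, 0, 0, 40, 0, 0, 0, 0, 0, 0, 40]
}}

```text
time: 10.97
position: [0.5199, 0.1848, 0.0277]
eef_rot: [[-1.0, 0.0, -0.016], [0.016, -0.0, -1.0], [-0.0, -1.0, 0.0]]
force: [1.0, 0.8, -1.8]
grip_width: 0.0487
```

Run:
```python
from h import *
st()
```

```text
t 10.97 p [519.9 184.8  27.7] yaw -0.94 F [ 1.   0.8 -1.8] w 48.7 q [ 0.71 -0.01 -0.35  0.   -1.22  0.85]
```

Emit:
{"method": "servo_tool", "body": {
  "commands": [0, 0, 0, 0, 0, 0, 64, 0, 0, 0, 0, 0, 0, 64, 0, 0, 0, 0, 0, 0, 64, 0, 0, 0, 0, -0.8, 0, 64, 0, 0, 0, 0, -1, 0, 64]
}}

```text
time: 11.38
position: [0.5181, 0.1843, 0.0713]
eef_rot: [[-1.0, -0.004, -0.016], [0.016, -0.002, -1.0], [0.004, -1.0, 0.002]]
force: [-0.2, 0.4, -0.7]
grip_width: 0.0645
```

Emit:
{"method": "servo_tool", "body": {
  "commands": [0, 0, 0, 0.6, -0.8, 0, 64, 0, 0, 0, 1, 0, 0, 20, 0, 0, 0, 1, 0, 0, 20, 0, 0, 0, 1, 0, 0, 20, 0, 0, 0, 1, 0, 0, 20]
}}

```text
time: 11.8
position: [0.4035, 0.1867, 0.0931]
eef_rot: [[-1.0, 0.001, -0.016], [0.016, 0.001, -1.0], [-0.001, -1.0, -0.001]]
force: [-0.7, 0.4, 0.7]
grip_width: 0.02
```

Emit:
{"method": "servo_tool", "body": {
  "commands": [0, 0, 0, 0, 0, 0, 20, 0, 0, 0, 0, 0, 0, 20]
}}

```text
time: 11.97
position: [0.4041, 0.1873, 0.0938]
eef_rot: [[-1.0, 0.002, -0.014], [0.014, 0.002, -1.0], [-0.002, -1.0, -0.002]]
force: [-0.1, 0.4, 0.7]
grip_width: 0.0203
```

Run:
```python
from h import *
st()
for n in('top','scene'): cv2.imwrite(f'pics/{n}3.png',bot.read_camera(n)[...,::-1])
t=cv2.imread('pics/top3.png')
f=lambda n,c:cv2.resize(cv2.imread(f'pics/{n}3.png')[c[1]-40:c[1]+40,c[0]-40:c[0]+40],(400,400),interpolation=cv2.INTER_CUBIC)
cv2.imwrite('pics/c3.png',np.hstack([f('top',(242,215)),f('scene',(365,155))]))
```

```text
t 11.97 p [404.1 187.3  93.8] yaw -0.79 F [-0.1  0.4  0.7] w 20.3 q [ 0.89 -0.37 -0.54  0.   -1.4   0.67]
```

View pics/c3.png

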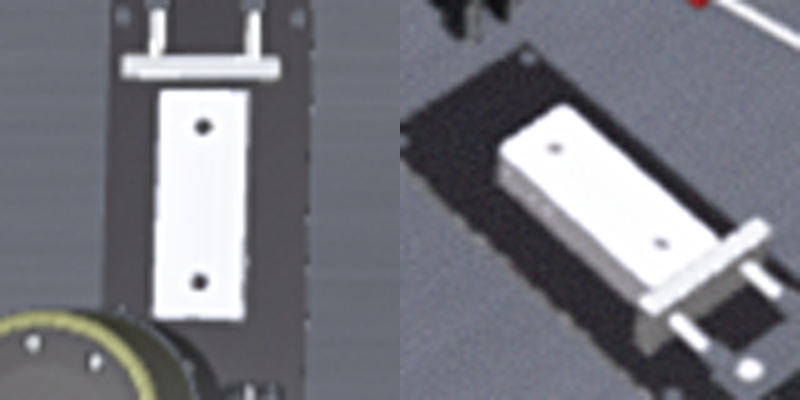

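The pile now stands square, just short of the pad. The plate spans rows 90–320 in the left crop, with the pad bar at rows 57–80, and the side faces look flush. Next I'll measure the centring.

Run:
```python
from h import *
t=cv2.imread('pics/top3.png'); k=8
x0,y0=222,203
g=cv2.resize(t[y0:y0+75,x0:x0+42].min(2).astype(np.float32)[:, :],None,fx=k,fy=k,interpolation=cv2.INTER_CUBIC)
m=(g>160).astype(np.uint8); m[:int((217-y0+1.2)*k)]=0
cn=max(cv2.findContours(m,0,1)[0],key=cv2.contourArea)[:,0]
w=ray('top',(cn+.5)/k-.5+[x0,y0],.040)[:,:2]*1000
print('plate',cv2.minAreaRect(w.astype(np.float32)))
# left/right edges of plate (z=.04), of pad sides (z=.053), of bed (z=.01), by row half-crossings
def cross(rows,c0,z,thr,dark):
    out=[]
    for r in rows:
        l=cv2.resize(t[r:r+1].mean(2).astype(np.float32),None,fx=k,fy=1,interpolation=cv2.INTER_CUBIC)[0]
        e=[]
        for d in(-1,1):
            j=c0*k
            while (l[j]<thr)==dark: j+=d
            e.append((j-d*.5+.5)/k-.5)
        out.append(ray('top',[[e[0],r],[e[1],r]],z)[:,:2]*1000)
    return np.array(out)
for nm,rows,c0,z,thr,dk in(('plate',range(196,236),242,.04,150,False),('pad',range(187,190),242,.053,150,False)):
    o=cross(rows,c0,z,thr,dk); c=o.mean(1); print(nm,'centre y',np.median(c[:,1]),'x',c[:,0].mean(),'width',np.median(o[:,0,1]-o[:,1,1]), 'yaw',np.degrees(np.arctan(np.polyfit(c[:,0],c[:,1],1)[0])))
```

```text
plate ((481.61724853515625, 184.58145141601562), (53.15195846557617, 60.298248291015625), 89.3272476196289)
plate centre y 184.25379127411435 x 517.9176550964518 width 52.31227979415809 yaw -0.5245279940365069
pad centre y 183.00527113852462 x 596.4264867432466 width 91.33509418037491 yaw 2.2736189090699312
```

Emit:
{"method": "servo_tool", "body": {
  "commands": [0, 0, 0, 0, 0.8, 0.04, 20, 0, 0, 0, 0, 0.8, 0, 20, 0, 0, 0, 0, 0.7, 0, 20, 0, 0, 0, 0, 0.2, 0, 20, 0, 0, 0, 0, 0, 0, 20]
}}

```text
time: 12.48
position: [0.4041, 0.1848, 0.0287]
eef_rot: [[-1.0, -0.002, -0.017], [0.017, -0.003, -1.0], [0.002, -1.0, 0.003]]
force: [0.2, 0.7, -0.1]
grip_width: 0.0202
```

Emit:
{"method": "servo_tool", "body": {
  "commands": [0, 0, 0, -0.4, 0, 0, 20, 0, 0, 0, -0.4, 0, 0, 20, 0, 0, 0, -0.3, 0, 0, 20, 0, 0, 0, -0.2, 0, 0, 20, 0, 0, 0, 0, 0, 0, 20]
}}

```text
time: 12.9
position: [0.4379, 0.1853, 0.0309]
eef_rot: [[-1.0, 0.001, -0.017], [0.017, -0.0, -1.0], [-0.001, -1.0, 0.0]]
force: [-0.6, 0.4, 0.1]
grip_width: 0.0197
```

Emit:
{"method": "servo_tool", "body": {
  "commands": [0, 0, 0, -0.1, 0, 0, 20, 0, 0, 0, -0.1, 0, 0, 20, 0, 0, 0, -0.1, 0, 0, 20, 0, 0, 0, -0.1, 0, 0, 20, 0, 0, 0, 0, 0, 0, 20]
}}

```text
time: 13.32
position: [0.4472, 0.1851, 0.0304]
eef_rot: [[-1.0, 0.0, -0.016], [0.016, -0.0, -1.0], [-0.0, -1.0, 0.0]]
force: [-0.9, 0.5, 0.1]
grip_width: 0.02
```

Run:
```python
from h import *
st()
for n in('top','scene'): cv2.imwrite(f'pics/{n}4.png',bot.read_camera(n)[...,::-1])
f=lambda n,c:cv2.resize(cv2.imread(f'pics/{n}4.png')[c[1]-40:c[1]+40,c[0]-40:c[0]+40],(400,400),interpolation=cv2.INTER_CUBIC)
cv2.imwrite('pics/c4.png',np.hstack([f('top',(242,215)),f('scene',(365,155))]))
```

```text
t 13.32 p [447.2 185.1  30.4] yaw -0.9 F [-0.9  0.5  0.1] w 20.0 q [ 0.81 -0.2  -0.53  0.   -1.24  0.74]
```

View pics/c4.png

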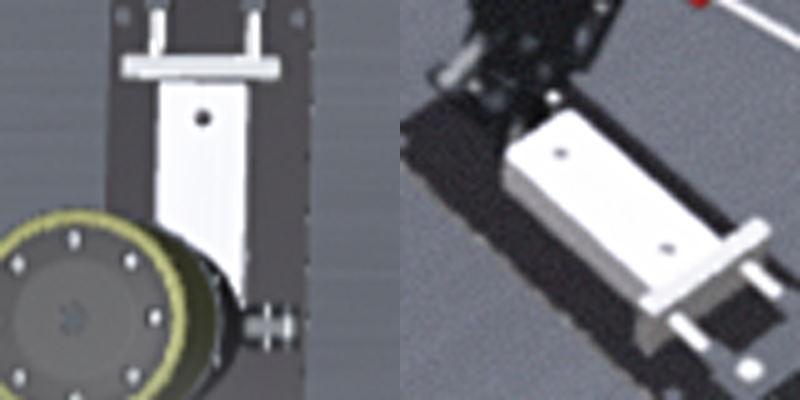

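Emit:
{"method": "servo_tool", "body": {
  "commands": [0, 0, 0, -0.1, 0, 0, 20, 0, 0, 0, 0, 0, 0, 20]
}}

```text
time: 13.58
position: [0.4496, 0.1851, 0.0303]
eef_rot: [[-1.0, 0.0, -0.016], [0.016, -0.0, -1.0], [-0.0, -1.0, 0.0]]
force: [-0.7, -0.1, 0.6]
grip_width: 0.0198
```

Emit:
{"method": "servo_tool", "body": {
  "commands": [0, 0, 0, -0.1, 0, 0, 20, 0, 0, 0, 0, 0, 0, 20]
}}

```text
time: 13.75
position: [0.452, 0.1851, 0.0303]
eef_rot: [[-1.0, -0.0, -0.016], [0.016, -0.0, -1.0], [0.0, -1.0, 0.0]]
force: [-1.0, 0.0, 0.2]
grip_width: 0.02
```

Emit:
{"method": "servo_tool", "body": {
  "commands": [0, 0, 0, -0.1, 0, 0, 20, 0, 0, 0, 0, 0, 0, 20]
}}

```text
time: 13.92
position: [0.4543, 0.185, 0.0302]
eef_rot: [[-1.0, -0.001, -0.016], [0.016, -0.0, -1.0], [0.001, -1.0, 0.0]]
force: [-3.8, -0.0, 2.9]
grip_width: 0.02
```

Emit:
{"method": "servo_tool", "body": {
  "commands": [0, 0, 0, -0.1, 0, 0, 20, 0, 0, 0, 0, 0, 0, 20]
}}

```text
time: 14.08
position: [0.4565, 0.1849, 0.0301]
eef_rot: [[-1.0, -0.001, -0.016], [0.016, -0.0, -1.0], [0.001, -1.0, 0.0]]
force: [-5.1, 1.9, 2.7]
grip_width: 0.0204
```

Emit:
{"method": "servo_tool", "body": {
  "commands": [0, 0, 0, -0.1, 0, 0, 20, 0, 0, 0, 0, 0, 0, 20]
}}

```text
time: 14.25
position: [0.4587, 0.1848, 0.0301]
eef_rot: [[-1.0, -0.002, -0.016], [0.016, -0.001, -1.0], [0.002, -1.0, 0.001]]
force: [-6.9, 0.1, 3.6]
grip_width: 0.0201
```

Emit:
{"method": "servo_tool", "body": {
  "commands": [0, 0, 0, -0.1, 0, 0, 20, 0, 0, 0, 0, 0, 0, 20, 0, 0, 0, 0, 0, 0, 20]
}}

```text
time: 14.5
position: [0.4609, 0.1848, 0.0301]
eef_rot: [[-1.0, -0.003, -0.016], [0.016, -0.001, -1.0], [0.002, -1.0, 0.001]]
force: [-7.9, 0.9, 5.6]
grip_width: 0.0201
```

Run:
```python
from h import *
st()
for n in('top','scene'): cv2.imwrite(f'pics/{n}5.png',bot.read_camera(n)[...,::-1])
f=lambda n,c:cv2.resize(cv2.imread(f'pics/{n}5.png')[c[1]-40:c[1]+40,c[0]-40:c[0]+40],(400,400),interpolation=cv2.INTER_CUBIC)
cv2.imwrite('pics/c5.png',np.hstack([f('top',(242,215)),f('scene',(365,155))]))
```

```text
t 14.5 p [460.9 184.8  30.1] yaw -0.91 F [-7.9  0.9  5.6] w 20.1 q [ 0.79 -0.16 -0.49 -0.   -1.24  0.77]
```

View pics/c5.png

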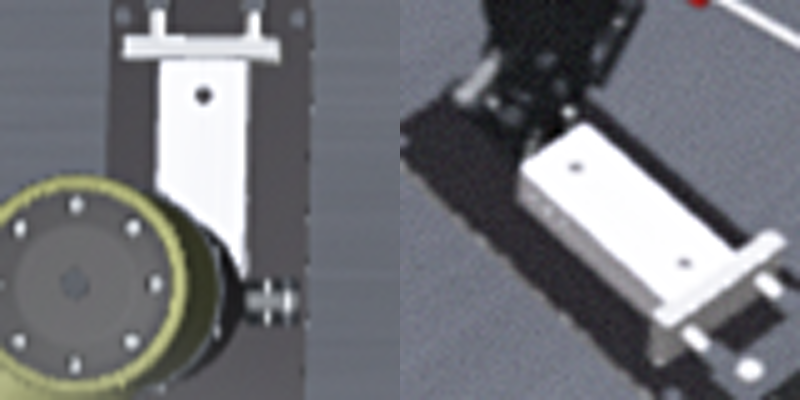

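```bash
cat > pad.py <<'E'
from h import *
def padx(f):
    t=cv2.imread(f).mean(2).astype(np.float32)[175:205]; o=[]
    for cols in((231,236),(251,257)):  # pad outside rods and plate
        l=cv2.resize(t[:,cols[0]:cols[1]].mean(1)[:,None],None,fx=1,fy=8,interpolation=cv2.INTER_CUBIC)[:,0]
        j=np.where(l>150)[0]; v=((j.min()+.5)/8-.5+175,(j.max()+.5)/8-.5+175)
        o.append([ray('top',[[np.mean(cols),a]],.053)[0,0]*1000 for a in v])
    return np.array(o).round(1)
E
python3 -c "
from pad import *
for i in(0,3,4,5): print(i,padx(f'pics/top{i}.png').tolist())"
```

```text
0 [[628.6, 549.0], [617.9, 590.0]]
3 [[628.6, 549.0], [618.3, 590.0]]
4 [[628.6, 549.0], [617.6, 590.0]]
5 [[628.6, 549.0], [616.5, 600.9]]
```

```bash
sed -i 's/((231,236),(251,257))/((228,231),(255,258))/' pad.py
python3 -c "
from pad import *
for i in(0,3,4,5): print(i,padx(f'pics/top{i}.png').tolist())"
```

```text
0 [[603.6, 590.5], [602.3, 590.0]]
3 [[603.6, 590.5], [602.3, 590.0]]
4 [[603.6, 590.5], [602.3, 590.0]]
5 [[614.8, 601.7], [612.8, 600.2]]
```

Emit:
{"method": "servo_tool", "body": {
  "commands": [0, 0, 0, -0.09, 0, 0, 20, 0, 0, 0, 0, 0, 0, 20, 0, 0, 0, 0, 0, 0, 20, 0, 0, 0, 0, 0, 0, 20]
}}

```text
time: 14.93
position: [0.4628, 0.1847, 0.0301]
eef_rot: [[-1.0, -0.003, -0.016], [0.016, -0.001, -1.0], [0.003, -1.0, 0.001]]
force: [-10.8, 0.2, 6.1]
grip_width: 0.0201
```

Emit:
{"method": "servo_tool", "body": {
  "commands": [0, 0, 0, 0, 0, 0, 20, 0, 0, 0, 0, 0, 0, 20, 0, 0, 0, 0, 0, 0, 20, 0, 0, 0, 0, 0, 0, 20]
}}

```text
time: 15.27
position: [0.4628, 0.1847, 0.0301]
eef_rot: [[-1.0, -0.003, -0.016], [0.016, -0.001, -1.0], [0.003, -1.0, 0.001]]
force: [-11.1, 1.3, 6.5]
grip_width: 0.0199
```

Run:
```python
from pad import *
F=[]
for i in range(6):
    for n in('top','scene'): cv2.imwrite(f'pics/{n}6.png',bot.read_camera(n)[...,::-1])
    F.append(bot.read_state()['force'])
print(np.mean(F,0),np.std(F,0)); st(); print(padx('pics/top6.png').tolist())
# plate side edges vs pad, rows between pad and gripper
t=cv2.imread('pics/top6.png').mean(2).astype(np.float32)
o=[]
for r in range(189,208):
    l=cv2.resize(t[r:r+1],None,fx=8,fy=1,interpolation=cv2.INTER_CUBIC)[0]; e=[]
    for d in(-1,1):
        j=242*8 if r<191 or r>197 else 237*8+0
        while l[j]>150: j+=d
        e.append((j-d*.5+.5)/8-.5)
    o.append(ray('top',[[e[0],r],[e[1],r]],.04)[:,:2]*1000)
o=np.array(o); w=o[:,0,1]-o[:,1,1]; o=o[abs(w-52)<3]
for s in(0,1): print('edge',np.median(o[:,s,1]),np.degrees(np.arctan(np.polyfit(o[:,s,0],o[:,s,1],1)[0])),len(o))
print('centre y',np.median(o[:,:,1].mean(1)),'at x',o[:,0,0].mean())
cv2.imwrite('pics/c6.png',cv2.resize(cv2.imread('pics/scene6.png')[110:200,310:430],None,fx=6,fy=6,interpolation=cv2.INTER_CUBIC))
```

```text
[-11.15782306   0.77891187   6.29845045] [0.47374991 0.58099477 0.47752321]
t 15.87 p [462.8 184.7  30.1] yaw -0.9 F [-11.4   2.    6.6] w 20.3 q [ 0.78 -0.16 -0.49 -0.   -1.24  0.77]
[[617.7, 604.3], [615.0, 601.6]]
edge 209.64766961504677 -0.530357024520015 16
edge 157.77255286634494 -0.6749381655349705 16
centre y 183.7465781145828 at x 566.0337012957125
```

View pics/c6.png

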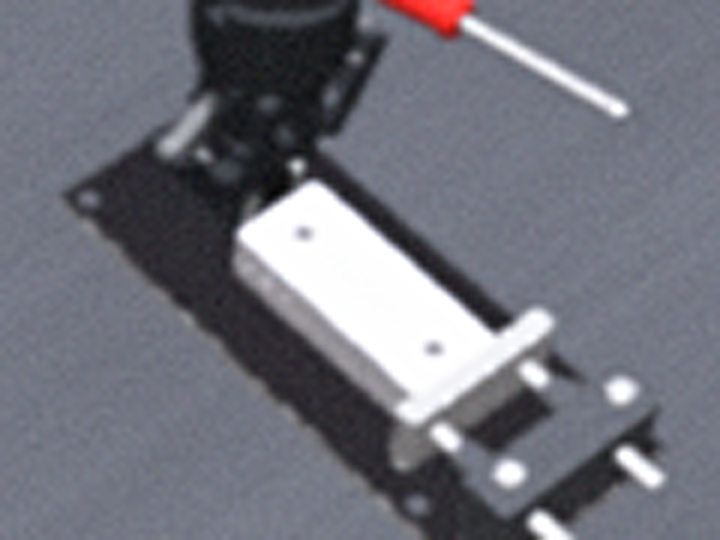

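```bash
python3 -c "
from h import *
bot.sign_off(); st()"
```

```text
the job is handed in; nothing more can be done
the job is handed in; nothing more can be done
```

The long two-hole plate is stacked on its twin, and the pile is pressed about halfway into the stop. I handed it in at about 15.9 s with the arm still pushing on the near end.

I squeezed both plates sideways together in the jaws to align them. I then slid the pile square and centred on the bed, released it and pushed both near ends with the nearly closed fingers. The other things on the bench were not touched.

Last checks:
- **Push:** the tool reads about 11.2 N along the bed. About 1 N of that is friction by my estimate, leaving about 10 N on the spring, or about 12.5 mm in.
- **Stop position:** the camera puts the pad 11.6–14.1 mm in, averaging about 13 mm of its 25 mm travel. The left and right readings differ by about 2 mm, which is within pixel error.
- **Centring:** the pile is within about 0.5 mm of the bed's centreline.
- **Squareness:** the pile's yaw is about -0.6°. I measured the fixture at -0.6° to -1.05°, so they agree to about 0.3°.
- **Flushness:** the side faces and the visible edges look flush in the picture. I did not measure the ends of the lower plate on their own.
- **Side effect:** the fingers also press down on the pile with about 6 N, which keeps it flat on the bed.

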